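Trip-switch test on the sloping panel

TASK

Do the monthly trip test on the sloping panel: push the red test button all the way in so that the lever drops to the bottom, then lift the lever back all the way up so that it stays up by itself. Then mark the panel as tested: take the green spring clamp off the blue board and clip it upright, well down, astride the top edge of the yellow tag board. Leave the screwdriver, tape roll and spray can where they are.

Things in the scene. Friction and masses are not known exactly. Their poses are not given: they have to be found in the camera images.
- panel: Grey sloping test panel, fixed, 280 mm wide, 200 mm deep; its face rises away from the robot at 30 deg, from 50 to 170 mm above the table. Origin on the table under its middle; x to its high back, y to its left seen from the robot, z up. In this frame: face normal (-0.5, 0, 0.866), up the slope (0.866, 0, 0.5), face centre (-0.006, 0, 0.110)
- button_top (a point): Centre of the top of the red test button (round, 36 mm across), which stands 21 mm out of the face on a yellow square, on the right half of the panel (60 mm right of the middle). It is pushed along the face's inward normal, so the tool should lean about 30 deg to follow it
- test_button (a joint): How far the button is pushed in, m: 0 out, 0.008 all the way in; springs back; about 4 N. The lever trips at about half travel
- guard_bar (a point): Middle of the top of the yellow guard hoop over the button: bar 14 mm thick, 76 mm long across the panel, 85 mm out of the face, 62 mm up the slope from the button's axis. It blocks a gripper coming straight down on the button; one coming along the face's normal has room
- trip_lever (a joint): Lever angle, rad: 0 fully up (40 deg up the slope from the face's normal, 10 deg past vertical, stays there by its weight), 1.484 fully dropped (45 deg down the slope from the normal, towards the robot). From either side of vertical (about 0.17) it falls to the nearer end by itself
- lever_hinge (a point): Lever pivot, 12 mm out of the face, 70 mm left of the panel's middle; the hinge axis is the panel's y. The bearing cheeks beside it reach 28 mm out of the face and 30 mm to either side
- lever_grip (a point): Middle of the lever's black grip (22 mm by 24 mm wide across the panel, 45 mm long), 75 mm from the pivot; the lever ends 98 mm from the pivot. Its z axis points along the lever away from the pivot, its y axis along the hinge
- park_board: Blue upright board, fixed: 100 mm long, 8 mm thick, top edge 100 mm above the table, on a dark steel foot 120 x 80 x 12 mm. Origin under its middle on the table; x along the board, y across it. The clamp starts on it. It may be left or right of the panel
- tag_board: Yellow upright tag board, fixed: 100 mm long, 8 mm thick, top edge 130 mm above the table, on a wooden foot 120 x 80 x 12 mm. Origin under its middle on the table; x along the board, y across it. On the other side of the panel from the blue board
- tag_edge (a point): Middle of the yellow board's top edge; x along the edge, y across the board, z up
- clamp: Green spring clamp, 90 g, peg-like, jaws down, orange jaw pads. Origin on the steel pin (16 mm thick); z up to the handles, x along the pin (and the board), y across the jaws. Handles 24 mm wide flare to 54 mm outside width at their top, 46 mm above the pivot; jaw tips 47 mm below. Seated, the pivot is 8 mm above the board's edge. Squeezing the handles opens it (8 to 15 N)
- clamp_grip (a point): Between the clamp's handles, 28 mm above the pivot: a good place for the point between the finger pads, closing along the clamp's y
- clamp_jaw (a joint): Clamp opening, rad: 0 gripping an 8 mm board, -0.15 empty and shut, 0.6 handles fully squeezed (about 26 mm outside width, jaws about 33 mm apart)
- screwdriver: Loose screwdriver, about 190 mm long, lying on the table before the panel; not needed. Origin at its middle underneath
- tape_roll: Loose black roll of tape, 96 mm across, 25 mm high, lying flat, behind on the left; not needed. Origin under its centre
- spray_can: Loose upright red spray can, 60 mm across, 150 mm high, behind on the right; not needed. Origin under its centre
Things that resemble listed ones, but are neither listed nor needed, are in the scene too. Leave any brown or purple look-alike of the clamp alone.

How it is judged:
On the way, in this order (a step that is already met when the one before it is completed fails the run):
1. the test button is pushed all the way in while the lever is up or just tripping (value of joint test_button above 0.0055 m and value of joint trip_lever below 1.2 rad), for 0.02 s.
2. the lever has dropped to the bottom (value of joint trip_lever above 1.38 rad), for 0.1 s.
3. the lever is fully up again (value of joint trip_lever below 0.08 rad), for 0.2 s.
4. the clamp sits astride the top edge of the yellow board (x of clamp in the frame of tag_edge between -0.05 and 0.05 m and y of clamp in the frame of tag_edge between -0.01 and 0.01 m and z of clamp in the frame of tag_edge between 0 and 0.022 m and angle between clamp's own z axis and vertical below 0.25 rad and angle between the y axis of clamp and the y axis of tag_edge, either way round below 0.35 rad and value of joint clamp_jaw below 0.15 rad and contact force between clamp and tag_board above 1 N), for 0.2 s.
At the end, for the whole second after the job is handed in: Lever fully up (0.08 rad), button out (2 mm); clamp at rest, gripping the yellow edge (over 1 N, jaw joint under 0.15): pivot within 50 mm of the edge middle lengthwise, 10 mm across, 0 to 22 mm above it; upright within 0.25 rad, square within 0.35 rad (all of step 4 and value of joint trip_lever below 0.08 rad and value of joint test_button below 0.002 m and linear speed of clamp below 0.02 m/s); the robot touches nothing.
It fails at once if the screwdriver is moved more than 30 mm (distance of screwdriver from where it was at the start of the episode above 0.03 m).
It fails at once if the tape roll is moved more than 30 mm (distance of tape_roll from where it was at the start of the episode above 0.03 m).
It fails at once if the spray can is moved more than 30 mm (distance of spray_can from where it was at the start of the episode above 0.03 m).
It also fails if it takes over 58 s, if anything falls off the work surface, if the arm or the gripper's body presses on something with over 40 N, if the wrist force passes 120 N, or if a joint passes its speed limit or range.

ROBOT

A 6-joint arm with a two-finger parallel gripper is mounted at the origin on the work surface. World frame = base frame: x ahead of the robot, y to its left, z up, the work surface at z = 0. Lengths are in m, angles in rad, forces in N, time in s.
With the tool pointing down it reaches from about 0.375 to 0.75 m from the base axis. Payload 9 kg.
Tool frame: the origin (TCP) lies at the very end of the fingers, on their centre line; the grasp point (between the pads) lies 19 mm behind it; z points along the fingers, y is the line along which they close (so a half turn about z gives the same grasp; the last joint's range is limited). The gripper opens to 85 mm and grips with 20 to 120 N. Pads are 22 mm wide; open, the fingers measure 114 mm over their backs; the gripper's body (76 mm by 85 mm) begins 54 mm behind the grasp point. The pads swing forward as they close: fully open they stand 13 mm farther back than shut.
Start: joints at [-1.526, 0.104, 0.097, 1.564, 0, 1.353], TCP at [0.156, -0.579, 0.231] pointing down, gripper open.
Joint ranges: [-2.99, 2.99], [-0.84, 1.86], [-1.1, 1.16], [-1.84, 2.11], [-1.51, 1.56], [-3.14, 3.14]. Speed limits (rad/s): [2.22, 2.22, 2.57, 3.14, 3.14, 3.14].

INTERFACE

Orientations are given as a rotation vector (axis times angle).
In Python, from bench import ctrl gives the robot as it stands.
- The arm moves only by the shell command python3 -m crank 'ROWS' [FORCE]. ROWS is JSON, a list of rows, each a list of 7 numbers: the turn, a rotation vector about the tool's x, y, z in degrees, then the shift along the tool's x, y, z in mm, then the finger opening in mm, from 0 to 85.4. A call has 1 to 20 rows; each row is the pose to reach, as a shift and turn from the pose commanded when the call began, along the tool's axes at that moment; what a row does not reach only later rows make up. A row lasts 1/8 s, in which the tool goes at most 62.5 mm and 10.7 degrees, less where a joint would pass 70% of its speed; a pose out of reach is approached as far as the arm can. A call with a gripper value outside its range is refused whole. The fingers move at their own pace and stop on an object; FORCE is the grip in N (left out, the last holds). Time passes only in rows, so rows that repeat a pose let the fingers close. It gives the time, the measured TCP pose, the force, the opening and the grip force at its end, in the units of the state.
- ctrl.get_state(): the state, without advancing time (a new reading comes with each control period).
- ctrl.grab_frame(name): name is "scene" or "top" or "wrist"; returns a dict with "color" (384x512x3 uint8, red, green, blue), "depth" (384x512 float32, m along the optical axis (not along the pixel's ray), 0 where there is no reading), "fx", "fy", "cx", "cy" (pixels), "dist_coeffs" ([k1, k2, p1, p2, k3] as OpenCV has them; the pictures are not rectified), "cam_to_world" (4x4, takes a point from camera to world coordinates); the wrist camera has in their place "tool_from_camera" (4x4, takes a point from camera to tool coordinates, whose origin is the TCP and whose axes are the flange's). Camera axes: x right, y up, looking along -z (the intrinsics and any distortion apply to the point x, -y, -z); pixel columns grow to the right and rows downward; lengths in m; the calibration is good to about 2 mm. A picture is of the moment at which its call begins: read the wrist's pose just before it.
- ctrl.hand_in(): hands the job in; it is judged then, once.
The state is a dict: "t": time; "q": joint angles; "dq": joint speeds; "joint_efforts": joint torques, N m; "tcp_pos": TCP position; "orientation": TCP orientation; "force": force on the tool from outside, world axes, zero at the start; "moment": the same for the moment, N m; "opening": opening from 0.0 (shut) to 1.0 (fully open); "gripper_force": force on a finger pad.
Only numpy, scipy, OpenCV 4.12 (cv2) and the standard library are available. Lean on these libraries where they do the work, as an engineer would, in place of code of your own. Each camera call takes 0.05 s, during which the arm holds its last target. There are 200 camera calls.

## Working session

There is one attempt and no reset: what is moved stays moved. The work goes in short steps, Python scripts to look and compute and a shell command to move; the robot and the scene stay as the last step left them, time stands still between calls to the robot, and variables do not carry over. Pictures are saved under pics/ and viewed, at most 10 in all, crops included, and the job is handed in when it is done.

```bash
ls && mkdir -p pics && python3 - <<'E'
from bench import ctrl
import cv2,numpy as np,pickle
s=ctrl.get_state();print(s)
F={n:ctrl.grab_frame(n) for n in("scene","top")}
pickle.dump(F,open('f0.pkl','wb'))
for n,f in F.items(): print(n,f['fx'],f['fy'],f['cx'],f['cy'],f['dist_coeffs'],np.round(f['cam_to_world'],3).tolist())
im=np.vstack([F['scene']['color'],F['top']['color']])[:,:,::-1]
cv2.imwrite('pics/a.png',cv2.resize(F['scene']['color'][:,:,::-1],(800,600)));cv2.imwrite('pics/b.png',cv2.resize(F['top']['color'][:,:,::-1],(800,600)))
E
```

```text
pics
{'t': 0.0, 'q': array([-1.52569901e+00,  1.04681452e-01,  9.64615188e-02,  1.56390532e+00,
        3.17158230e-05,  1.35310704e+00]), 'dq': array([-0.0003811 , -0.00120142,  0.00048998, -0.00030347, -0.00045072,
       -0.0005862 ]), 'joint_efforts': array([ 4.11495812e-04, -5.56930053e+01,  5.03651154e+01,  1.69997028e-02,
       -3.42467456e-04, -1.13048301e-06]), 'tcp_pos': array([ 0.15587297, -0.57905269,  0.23052851]), 'orientation': array([-3.11320324e+00, -4.11424392e-01, -2.29453885e-04]), 'force': array([ 0.27868508, -1.42542169, -0.06506252]), 'moment': array([ 0.03674649, -0.02347083,  0.00422453]), 'gripper_force': 0.0, 'opening': 0.999320809332558}
scene 418.5922778814175 418.5922778814175 253.36048796487898 199.61297565398547 [-0.0107916  0.         0.         0.         0.       ] [[-0.806, -0.38, 0.454, 1.115], [0.592, -0.53, 0.607, 0.735], [0.01, 0.758, 0.652, 0.982], [0.0, 0.0, 0.0, 1.0]]
top 440.39274968019083 440.39274968019083 252.90841729032263 190.52235110858348 [0.05680858 0.         0.         0.         0.        ] [[-0.004, 0.98, -0.198, 0.302], [-1.0, -0.002, 0.009, -0.065], [0.008, 0.198, 0.98, 1.3], [0.0, 0.0, 0.0, 1.0]]
```

View pics/a.png

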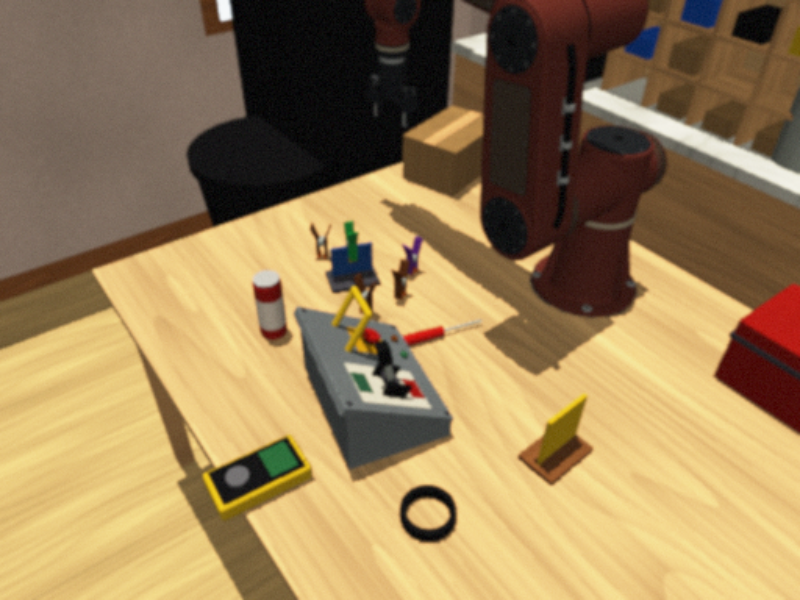

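View pics/b.png

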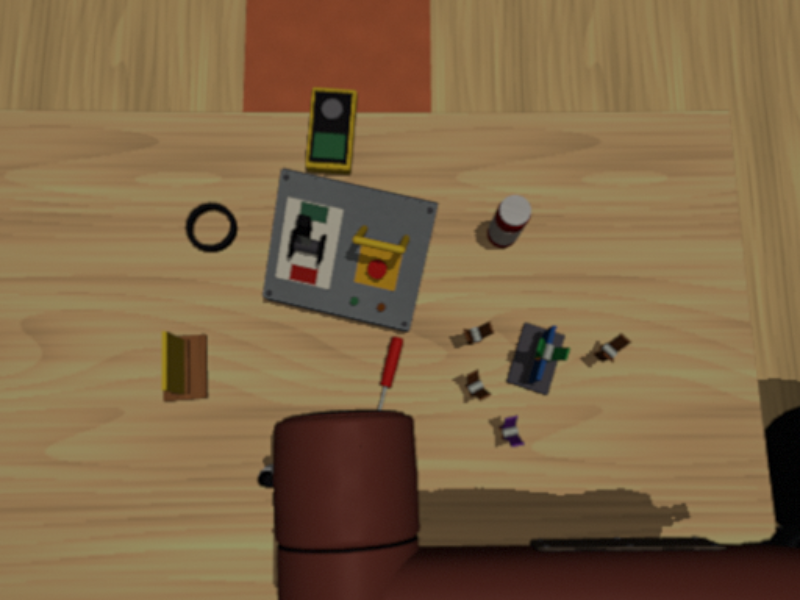

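The scene view shows the panel with the lever up, at (390,370). The blue board with the green clamp is at (352,255), and the yellow tag board is at (560,440). In the top view the panel corners are about (282,170), (437,203), (408,330) and (264,300). The button is at (376,270), the lever at (305,238), the blue board and clamp at (545,352), and the yellow board at (180,365).

```bash
cat > h.py <<'E'
import cv2,numpy as np,pickle
from scipy.spatial.transform import Rotation as R
def rays(f,px,T=None):
    K=np.array([[f['fx'],0,f['cx']],[0,f['fy'],f['cy']],[0,0,1]])
    u=cv2.undistortPoints(np.array(px,float).reshape(-1,1,2),K,np.array(f['dist_coeffs'])).reshape(-1,2)
    T=f['cam_to_world'] if T is None else T
    return T[:3,3],np.c_[u[:,0],-u[:,1],-np.ones(len(u))]@T[:3,:3].T   # per unit depth
def onplane(f,px,n,d,T=None):
    o,r=rays(f,px,T); n=np.array(n,float); return o+r*((d-n@o)/(r@n))[:,None]
def cloud(f,mask,T=None):
    v,u=np.nonzero(mask&(f['depth']>0)); o,r=rays(f,np.c_[u,v],T); return o+r*f['depth'][v,u][:,None]
def hsv(f): return cv2.cvtColor(f['color'],cv2.COLOR_RGB2HSV)
def rng(f,h0,h1,s0=100,v0=40,box=None):
    H=hsv(f).astype(int); m=(H[...,0]>=h0)&(H[...,0]<=h1)&(H[...,1]>=s0)&(H[...,2]>=v0)
    if box: b=np.zeros_like(m); x0,y0,x1,y1=box; b[y0:y1,x0:x1]=1; m&=b
    return m
def line2(p):
    c=np.median(p,0); q=p-p.mean(0); w=np.linalg.svd(q,full_matrices=False)[2][0]; return np.degrees(np.arctan2(w[1],w[0]))
E
python3 - <<'E'
from h import *
F=pickle.load(open('f0.pkl','rb')); t=F['top']; s=F['scene']
np.set_printoptions(precision=4,suppress=True)
k=1/1.5625
# panel face mask by depth & box
H=hsv(t); full=np.ones(t['depth'].shape,bool)
b=np.zeros_like(full); b[105:215,165:285]=1
g=b&(H[...,1]<60)&(H[...,2]>50)
g=cv2.morphologyEx(g.astype(np.uint8),cv2.MORPH_OPEN,np.ones((3,3)))>0
P=cloud(t,g); P=P[(P[:,2]>.04)&(P[:,2]<.18)]
for _ in range(4):
    A=np.c_[P[:,:2],np.ones(len(P))]; c=np.linalg.lstsq(A,P[:,2],rcond=None)[0]; r=P[:,2]-A@c; P=P[abs(r)<max(.003,1.5*r.std())]
print('plane',c,'slope deg',np.degrees(np.arctan(np.hypot(*c[:2]))),'yaw',np.degrees(np.arctan2(c[1],c[0])),len(P),r.std())
# hull quad
cn=max(cv2.findContours(g.astype(np.uint8),cv2.RETR_EXTERNAL,cv2.CHAIN_APPROX_NONE)[0],key=cv2.contourArea)
hull=cv2.convexHull(cn); q=cv2.approxPolyDP(hull,8,True).reshape(-1,2); print('quad',(q/k).tolist())
n=np.array([-c[0],-c[1],1]); Q=onplane(t,q,n,c[2]); print(Q, Q.mean(0))
nn=n/np.linalg.norm(n)
red=rng(t,0,6,150,80,(225,160,260,185))|rng(t,174,180,150,80,(225,160,260,185))
v,u=np.nonzero(red); print('red px',u.mean()/k,v.mean()/k,len(u),'top',onplane(t,[[u.mean(),v.mean()]],nn,c[2]*nn[2]+.021), np.median(cloud(t,red),0))
def stat(n,f,m,lo=.0):
    p=cloud(f,m); p=p[p[:,2]>lo]; print(n,len(p),'med',np.median(p,0),'min',np.percentile(p,3,0),'max',np.percentile(p,97,0),'ang',line2(p[:,:2]))
stat('blue top',t,rng(t,100,125,120,30,(320,200,370,255)),.085)
stat('blue scene',s,rng(s,100,125,120,30,(200,145,250,190)),.09)
stat('yellow top',t,rng(t,20,34,170,60,(98,205,140,262)),.11)
stat('yellow scn',s,rng(s,20,34,150,60,(335,245,380,300)),.115)
stat('green top',t,rng(t,45,85,120,30,(330,205,370,240)),.0)
stat('green scn',s,rng(s,45,85,120,30,(210,135,235,180)),.0)
stat('black top',t,b&(H[...,2]<45),.12)
L=b&(H[...,2]<60); L[:,215:]=0; P=cloud(t,L); 
d=(P@nn)-c[2]*nn[2]
for lo,hi in((.02,.035),(.035,.055),(.055,.075),(.075,.1)):
    m=(d>lo)&(d<hi); print(lo,m.sum(),P[m].mean(0) if m.any() else 0)
E
```

```text
plane [ 0.5634 -0.1306 -0.2399] slope deg 30.041066000688176 yaw -13.047068556755784 4610 0.0015946734392102823
quad [[282.8125, 168.75], [435.9375, 203.125], [407.8125, 328.125], [262.5, 293.75]]
[[ 0.7579  0.1183  0.1716]
 [ 0.6958 -0.1459  0.1711]
 [ 0.497  -0.0991  0.053 ]
 [ 0.5616  0.1681  0.0545]] [0.628  0.0103 0.1126]
red px 376.265625 268.859375 100 top [[ 0.5915 -0.0425  0.1232]] [ 0.5917 -0.043   0.1229]
blue top 84 med [ 0.4299 -0.3339  0.1001] min [ 0.4017 -0.3531  0.0879] max [ 0.489  -0.3217  0.1036] ang 161.07794212194273
blue scene 37 med [ 0.4601 -0.3405  0.0952] min [ 0.4083 -0.349   0.0904] max [ 0.4862 -0.3204  0.0993] ang -19.008601541247092
yellow top 150 med [0.4315 0.3143 0.1286] min [0.386  0.3098 0.1166] max [0.4779 0.3197 0.1348] ang -176.23451079459346
yellow scn 168 med [0.4388 0.3187 0.1289] min [0.387  0.3121 0.1158] max [0.4815 0.3237 0.1333] ang 3.264911740209874
green top 112 med [ 0.4449 -0.3483  0.14  ] min [ 0.4325 -0.3613  0.0257] max [ 0.4735 -0.3148  0.1554] ang -112.12833828313555
green scn 131 med [ 0.448 -0.328  0.119] min [ 0.4337 -0.3594  0.0699] max [ 0.4606 -0.315   0.1538] ang 69.64035120217977
black top 298 med [0.6378 0.0777 0.1418] min [0.613  0.0516 0.1243] max [0.6582 0.1088 0.22  ] ang 92.77310701049313
0.02 186 [0.6299 0.0803 0.134 ]
0.035 21 [0.6362 0.0809 0.1572]
0.055 30 [0.6381 0.0785 0.1884]
0.075 93 [0.6468 0.0761 0.2136]
```

```bash
cat >> h.py <<'E'
from bench import ctrl
YAW=np.radians(-13.1); U=np.array([np.cos(YAW),np.sin(YAW),0]); V=np.array([-np.sin(YAW),np.cos(YAW),0]); Z=np.array([0,0,1.])
N=-.5*U+.866*Z; UP=.866*U+.5*Z
BT=np.array([.5915,-.0427,.1231]); HG=np.array([.6306,.0817,.1186])
def tool(z,y):
    "rotation with tool z, tool y near +-y, whichever is the smaller turn from now"
    z=z/np.linalg.norm(z); c=R.from_rotvec(ctrl.get_state()['orientation'])
    o=[]
    for s in(1,-1):
        Y=s*(y-z*(y@z)); Y/=np.linalg.norm(Y); o.append(R.from_matrix(np.c_[np.cross(Y,z),Y,z]))
    return min(o,key=lambda r:(c.inv()*r).magnitude())
def rows(*targets):
    "targets (pos,Rot) -> numbers to type, relative to pose now"
    s=ctrl.get_state(); c=R.from_rotvec(s['orientation'])
    print('t',round(s['t'],2),'tcp',np.round(s['tcp_pos'],4),'q',np.round(s['q'],2),'F',np.round(s['force'],1),'op',round(s['opening'],3))
    for p,r in targets:
        print(np.round(np.degrees((c.inv()*r).as_rotvec()),1),np.round(c.inv().apply(p-s['tcp_pos'])*1e3,1))
E
python3 - <<'E'
from h import *
D=tool(-Z,V); B=tool(-N,V)
rows((np.array([.45,-.2,.28]),D),(BT+.06*N,B),(BT+.005*N,B))
E
```

```text
t 0.1 tcp [ 0.1559 -0.5791  0.2306] q [-1.53  0.1   0.1   1.56  0.    1.35] F [0.1 0.  0.1] op 0.999
[-0.1  0.  28.2] [ 382.5 -289.7  -49. ]
[-7.4 29.4 27.5] [ 533.6 -418.9   56.2]
[-7.4 29.4 27.5] [ 557.8 -405.9  103.8]
```

```bash
python3 -m crank '[[0,0,28,382,-290,-49,0],[0,0,28,382,-290,-49,0],[0,0,28,382,-290,-49,0],[0,0,28,382,-290,-49,0],[0,0,28,382,-290,-49,0],[0,0,28,382,-290,-49,0],[0,0,28,382,-290,-49,0],[0,0,28,382,-290,-49,0],[-7.4,29.4,27.5,534,-419,56,0],[-7.4,29.4,27.5,534,-419,56,0],[-7.4,29.4,27.5,534,-419,56,0],[-7.4,29.4,27.5,534,-419,56,0],[-7.4,29.4,27.5,534,-419,56,0],[-7.4,29.4,27.5,534,-419,56,0],[-7.4,29.4,27.5,534,-419,56,0]]' 30; python3 - <<'E'
from h import *
B=tool(-N,V)
rows((BT+.06*N,B),(BT+.004*N,B))
f=ctrl.grab_frame('wrist'); pickle.dump((f,ctrl.get_state()),open('w1.pkl','wb')); cv2.imwrite('pics/c.png',f['color'][:,:,::-1])
E
```

```text
t: 1.98
tcp_pos: [0.563, -0.0375, 0.1763]
orientation: [2.958, -0.342, 0.794]
force: [0.9, -0.2, -0.0]
opening: 0.006
gripper_force: 0.0
t 1.98 tcp [ 0.563  -0.0375  0.1763] q [-0.32 -0.74 -0.8   0.99  0.05  3.06] F [ 0.9 -0.2 -0. ] op 0.006
[ 0.1 -0.1 -0.1] [-1.6 -1.4  0.5]
[ 0.1 -0.1 -0.1] [-1.6 -1.5 56.5]
```

View pics/c.png

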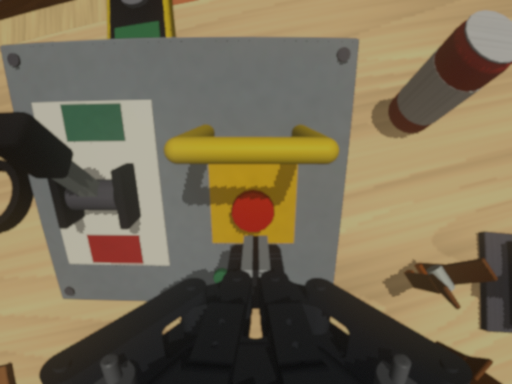

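The closed fingertips, at (255,240), point along the normal at the red button at (253,212). The guard bar at (252,150) is clear of the gripper, and the lever is up on the left at (90,190).

```bash
python3 -m crank '[[0,0,0,-1,-1,30,0],[0,0,0,-1,-1,54,0],[0,0,0,-1,-1,54,0],[0,0,0,-1,-1,54,0]]'; python3 - <<'E'
from h import *
B=tool(-N,V)
rows((BT,B))
f=ctrl.grab_frame('wrist'); s=ctrl.get_state()
m=rng(f,0,6,150,60,(200,180,320,260))|rng(f,174,180,150,60,(200,180,320,260))
T=np.eye(4);T[:3,:3]=R.from_rotvec(s['orientation']).as_matrix();T[:3,3]=s['tcp_pos'];T=T@f['tool_from_camera']
p=cloud(f,m,T); print(len(p),np.median(p,0),(np.median(p,0)-BT)@N,(s['tcp_pos']-BT)@N)
E
```

```text
t: 2.52
tcp_pos: [0.5885, -0.0418, 0.1292]
orientation: [2.958, -0.341, 0.794]
force: [-0.6, -0.3, 0.7]
opening: 0.002
gripper_force: 0.0
t 2.52 tcp [ 0.5885 -0.0418  0.1292] q [-0.31 -0.63 -0.81  0.86  0.04  3.07] F [-0.6 -0.3  0.7] op 0.002
[ 0.1 -0.1 -0. ] [-0.4  0.2  6.8]
879 [ 0.59917095 -0.04341548  0.12731214] -0.00016903179458967622 0.00708615431992299
```

```bash
for z in '[[0,0,0,0,0,2,0],[0,0,0,0,0,4,0],[0,0,0,0,0,4,0]]' '[[0,0,0,0,0,1,0],[0,0,0,0,0,1,0]]' '[[0,0,0,0,0,1,0],[0,0,0,0,0,1,0]]'  '[[0,0,0,0,0,1,0],[0,0,0,0,0,1,0]]'; do :; done; python3 -m crank '[[0,0,0,0,0,2,0],[0,0,0,0,0,4,0],[0,0,0,0,0,5,0],[0,0,0,0,0,5,0]]' | grep -E 'tcp|force'; python3 -m crank '[[0,0,0,0,0,1,0],[0,0,0,0,0,1,0]]'| grep -E 'tcp|force'; python3 -m crank '[[0,0,0,0,0,1,0],[0,0,0,0,0,1,0]]'| grep -E 'tcp|force'
```

```text
tcp_pos: [0.5908, -0.0416, 0.1236]
force: [0.6, -0.6, -1.3]
gripper_force: 0.0
tcp_pos: [0.5913, -0.0417, 0.1227]
force: [0.3, -0.7, -0.2]
gripper_force: 0.0
tcp_pos: [0.5919, -0.0419, 0.122]
force: [-0.6, 0.7, -0.1]
gripper_force: 0.5
```

```bash
python3 -m crank '[[0,0,0,0,0,1,0],[0,0,0,0,0,1,0]]'| grep -E 'tcp|force'; python3 - <<'E'
from h import *
for i in range(3):
    ctrl.grab_frame('wrist'); s=ctrl.get_state(); print(s['force']@N,(s['tcp_pos']-BT)@N)
E
```

```text
tcp_pos: [0.5923, -0.042, 0.1211]
force: [-0.7, 0.9, 1.4]
gripper_force: 0.7
1.4092051914820707 -0.0020067962220012524
1.3466338107885205 -0.0019849026102160402
1.5779058660626268 -0.0019807998700044423
```

```bash
python3 -m crank '[[0,0,0,0,0,7,0],[0,0,0,0,0,7,0],[0,0,0,0,0,7,0]]'| grep -E '^t|tcp|force'; python3 - <<'E'
from h import *
s=ctrl.get_state(); print(s['force']@N,(s['tcp_pos']-BT)@N)
f=ctrl.grab_frame('top'); pickle.dump(f,open('f1.pkl','wb')); cv2.imwrite('pics/d.png',cv2.resize(f['color'][90:230,150:300,::-1],None,fx=4,fy=4))
E
```

```text
t: 4.35
tcp_pos: [0.5959, -0.0428, 0.1153]
force: [-5.5, 1.3, 6.5]
gripper_force: 4.5
8.42926863114953 -0.008842662927411702
```

View pics/d.png

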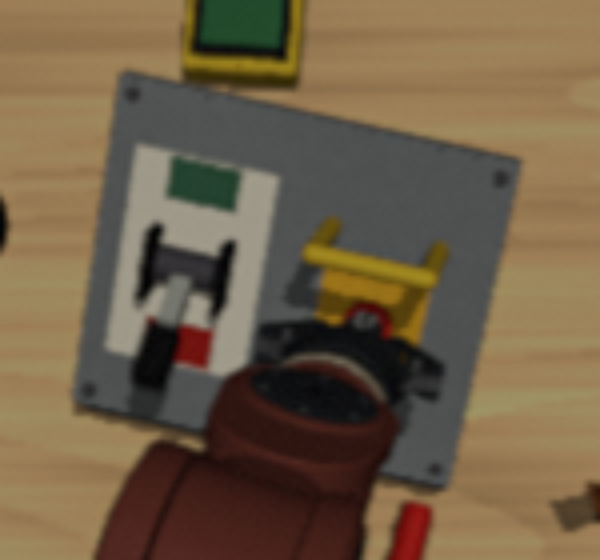

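The lever has dropped: its grip is at (155,355) in the crop, over the red field. The 8 N reading fits a bottomed button. Next I retract, turn the wrist the other way round, and measure the grip.

```bash
python3 -m crank '[[0,0,0,0,0,-40,0],[0,0,0,0,0,-80,0],[0,0,0,0,0,-120,40],[0,0,-80,0,0,-120,40],[0,0,-80,0,0,-120,40],[0,0,-80,0,0,-120,40],[0,0,-80,0,0,-120,40],[0,0,-80,0,0,-120,40],[0,0,-80,0,0,-120,40],[0,0,-80,0,0,-120,40],[0,0,-80,0,0,-120,40],[0,0,-160,0,0,-120,40],[0,0,-160,0,0,-120,40],[0,0,-160,0,0,-120,40],[0,0,-160,0,0,-120,40],[0,0,-160,0,0,-120,40],[0,0,-160,0,0,-120,40],[0,0,-160,0,0,-120,40],[0,0,-160,0,0,-120,40]]' | grep -E '^t|tcp|op'; python3 - <<'E'
from h import *
np.set_printoptions(precision=4,suppress=True)
f=ctrl.grab_frame('top')
m=(hsv(f)[...,2]<50); b=np.zeros_like(m); b[165:190,178:196]=1; p=cloud(f,m&b); p=p[p[:,2]>.115]
print(len(p),np.median(p,0),p.min(0),p.max(0),'lat',np.median(p@V)-HG@V,'u',np.percentile(p@U-HG@U,[3,97]))
G=HG+.075*(-.966*U+.259*Z); print('G',G)
rows((G-.019*Z+.10*Z,tool(-Z,V)),(G-.019*Z,tool(-Z,V)))
E
```

```text
t: 6.78
tcp_pos: [0.5373, -0.0292, 0.2185]
opening: 0.469
145 [0.5597 0.096  0.1518] [0.54   0.0834 0.1355] [0.5863 0.1113 0.1609] lat -0.001558170380362739 u [-0.0902 -0.0479]
G [0.56   0.0981 0.138 ]
t 6.83 tcp [ 0.5373 -0.0292  0.2185] q [-0.33 -0.83 -0.77  1.11  0.05  0.26] F [-0.5  0.2 -0.1] op 0.466
[  5.1  29.7 -19.1] [ 48.5 119.8  -3.9]
[  5.1  29.7 -19.1] [ 95.6 103.1  82.7]
```

```bash
python3 -m crank '[[5,29.7,-19,48,60,-4,46],[5,29.7,-19,48,120,-4,46],[5,29.7,-19,48,120,-4,46],[5,29.7,-19,48,120,-4,46],[5,29.7,-19,48,120,-4,46],[5,29.7,-19,48,120,-4,46]]' | grep -E '^t|tcp|op'; python3 - <<'E'
from h import *
np.set_printoptions(precision=4,suppress=True)
D=tool(-Z,V)
t=[]
for a in (75,60,45,30,15,0,-6,-10):
    a=np.radians(a); t.append((HG+.075*(-np.sin(a)*U+np.cos(a)*Z)-.019*Z,D))
rows(*t)
f=ctrl.grab_frame('wrist');cv2.imwrite('pics/e.png',f['color'][:,:,::-1])
E
```

```text
t: 7.58
tcp_pos: [0.5617, 0.0979, 0.2188]
opening: 0.54
t 7.58 tcp [0.5617 0.0979 0.2188] q [-0.06  0.01 -0.02  1.54  0.01  0.18] F [-0.2 -0.3 -0.3] op 0.54
[ 0.3 -0.1 -0.5] [ 1.5 -0.7 99.8]
[ 0.3 -0.1 -0.5] [-6.  -0.6 81.7]
[ 0.3 -0.1 -0.5] [-17.9  -0.4  66.2]
[ 0.3 -0.1 -0.5] [-33.4  -0.2  54.2]
[ 0.3 -0.1 -0.5] [-51.5   0.   46.7]
[ 0.3 -0.1 -0.5] [-70.9   0.2  44.1]
[ 0.3 -0.1 -0.5] [-78.7   0.3  44.5]
[ 0.3 -0.1 -0.5] [-83.9   0.3  45.2]
```

View pics/e.png

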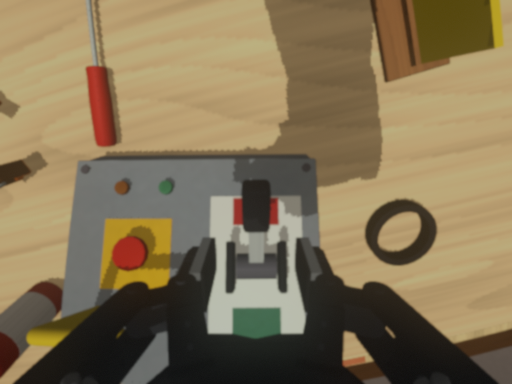

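The dropped black grip at (257,205) lies centred between the open fingers at (205,260) and (308,260).

```bash
python3 -m crank '[[0,0,0,1,-1,50,46],[0,0,0,1.5,-1,80,46],[0,0,0,1.5,-1,99,46],[0,0,0,1.5,-1,99,46],[0,0,0,1.5,-1,99,15],[0,0,0,1.5,-1,99,15],[0,0,0,1.5,-1,99,15],[0,0,0,1.5,-1,99,15],[0,0,0,1.5,-1,99,15]]' 25; python3 - <<'E'
from h import *
D=tool(-Z,V)
rows(*[(HG+.075*(-np.sin(a)*U+np.cos(a)*Z)-.019*Z,D) for a in np.radians((75,65,55,45,35,25,15,5,-3,-8))])
E
```

```text
t: 8.75
tcp_pos: [0.5608, 0.0989, 0.1233]
orientation: [0.369, 3.115, 0.012]
force: [0.8, 6.9, 2.6]
opening: 0.275
gripper_force: 29.3
t 8.75 tcp [0.5608 0.0989 0.1233] q [-0.06  0.01 -0.2   1.36  0.01  0.18] F [0.8 6.9 2.6] op 0.275
[ 0.5  0.2 -0.4] [ 0.5 -1.   4.3]
[ 0.5  0.2 -0.4] [-4.  -0.8 -8. ]
[ 0.5  0.2 -0.4] [-10.6  -0.7 -19.3]
[ 0.5  0.2 -0.4] [-19.   -0.6 -29.3]
[ 0.5  0.2 -0.4] [-29.   -0.4 -37.6]
[ 0.5  0.2 -0.4] [-40.4  -0.3 -44.1]
[ 0.5  0.2 -0.4] [-52.7  -0.1 -48.6]
[ 0.5  0.2 -0.4] [-65.6  -0.  -50.8]
[ 0.5  0.2 -0.4] [-76.    0.  -50.9]
[ 0.5  0.2 -0.4] [-82.5   0.1 -50.3]
```

```bash
python3 -m crank '[[0,0,0,-2,0,-6,15],[0,0,0,-4.5,0,-12,15],[0,0,0,-7.5,0,-18,15],[0,0,0,-11,0,-23.5,15],[0,0,0,-15,0,-29,15],[0,0,0,-19.5,0,-33.5,15],[0,0,0,-24.5,0,-38,15],[0,0,0,-29.5,0,-42,15],[0,0,0,-35,0.5,-45.5,15],[0,0,0,-41,0.5,-48.5,15]]'; python3 - <<'E'
from h import *
D=tool(-Z,V)
rows(*[(HG+.075*(-np.sin(a)*U+np.cos(a)*Z)-.019*Z,D) for a in np.radians((25,15,5,-3,-8,-10))])
E
```

```text
t: 10.0
tcp_pos: [0.599, 0.0899, 0.1708]
orientation: [0.369, 3.12, 0.012]
force: [-4.2, 6.8, 0.4]
opening: 0.279
gripper_force: 30.0
t 10.0 tcp [0.599  0.0899 0.1708] q [-0.07  0.12 -0.    1.45  0.01  0.16] F [-4.2  6.8  0.4] op 0.279
[ 0.4 -0.  -0.4] [-1.  -0.8  3.2]
[ 0.4 -0.  -0.4] [-13.3  -0.7  -1.3]
[ 0.4 -0.  -0.4] [-26.1  -0.6  -3.5]
[ 0.4 -0.  -0.4] [-36.6  -0.5  -3.7]
[ 0.4 -0.  -0.4] [-43.1  -0.5  -3.1]
[ 0.4 -0.  -0.4] [-45.7  -0.4  -2.7]
```

```bash
python3 -m crank '[[0,0,0,-6,0,-2.5,15],[0,0,0,-12.5,0,-4.5,15],[0,0,0,-19,0,-5.8,15],[0,0,0,-25,0,-6.7,15],[0,0,0,-31,0,-7,15],[0,0,0,-36,0,-6.9,15],[0,0,0,-42,0,-6.3,15],[0,0,0,-44,0,-6,15],[0,0,0,-44,0,-6,15],[0,0,0,-44,0,-6,46],[0,0,0,-44,0,-6,46],[0,0,0,-44,0,-6,46],[0,0,0,-44,0,-50,46],[0,0,0,-44,0,-110,46],[0,0,0,-44,0,-110,46]]'; python3 - <<'E'
from h import *
np.set_printoptions(precision=4,suppress=True)
f=ctrl.grab_frame('scene'); t=ctrl.grab_frame('top'); pickle.dump((f,t),open('f2.pkl','wb'))
cv2.imwrite('pics/f.png',np.hstack([cv2.resize(f['color'][180:300,190:300,::-1],(550,600)),cv2.resize(t['color'][100:220,160:210,::-1],(250,600))]))
D=tool(-Z,V); rows()
E
```

```text
t: 11.88
tcp_pos: [0.644, 0.0772, 0.2859]
orientation: [0.37, 3.109, 0.009]
force: [0.3, 1.0, -0.0]
opening: 0.54
gripper_force: 0.0
t 11.97 tcp [0.6425 0.0774 0.2804] q [-0.08  0.27  0.37  1.67  0.01  0.15] F [-0.2  0.2 -0.1] op 0.542
```

View pics/f.png

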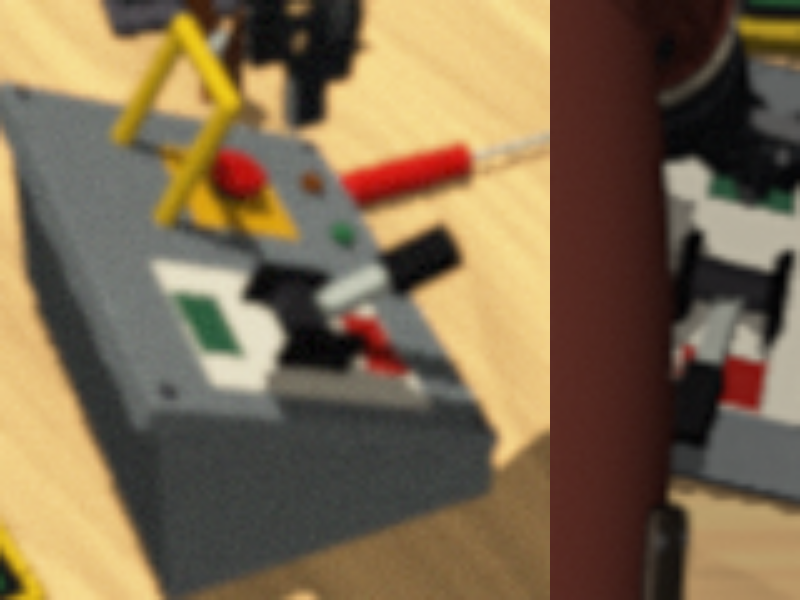

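The lever is down again: the grip is at (425,260) in the left half, over the red field. It either slipped out of the grasp or fell back on release. I'll regrasp it and measure the lever angle from the shaft's depth points at each stage.

```bash
cat >> h.py <<'E'
def lever(frames=None):
    "lever angle from vertical (deg, + toward robot) from shaft points seen by each fixed camera"
    for n in('scene','top'):
        f=frames[n] if frames else ctrl.grab_frame(n)
        P=cloud(f,f['depth']>0)-HG; u,v,z=P@U,P@V,P[:,2]; r=np.hypot(u,z); d=P@N
        m=(abs(v)<.009)&(r>.024)&(r<.05)&(d>.019); a=np.degrees(np.arctan2(-u[m],z[m]))
        print(n,m.sum(),np.round(np.percentile(a,[10,50,90]),1) if m.any() else '')
E
python3 - <<'E'
from h import *
F=pickle.load(open('f0.pkl','rb')); lever(F); f=pickle.load(open('f2.pkl','rb')); lever(dict(scene=f[0],top=f[1]))
D=tool(-Z,V); G=HG+.075*(-.966*U+.259*Z)
rows((G+.081*Z,D),(G-.019*Z,D))
E
```

```text
scene 20 [-22.7 -15.4  -9.6]
top 25 [-15.9  -8.3  -5.9]
scene 54 [54.1 61.  70.7]
top 49 [54.5 60.3 66.8]
t 11.97 tcp [0.6425 0.0774 0.2804] q [-0.08  0.27  0.37  1.67  0.01  0.15] F [-0.2  0.2 -0.1] op 0.542
[ 0.3  0.1 -0.5] [85.2  0.4 61.2]
[ 0.3  0.1 -0.5] [ 85.4  -0.2 161.2]
```

```bash
python3 -m crank '[[0,0,0,43,0,30,46],[0,0,0,85,0,61,46],[0,0,0,85.4,0,110,46],[0,0,0,85.4,0,161,46],[0,0,0,85.4,0,161,46],[0,0,0,85.4,0,161,46]]' | grep -E 'tcp|force|op'; python3 -m crank '[[0,0,0,0,0,0,15],[0,0,0,0,0,0,15],[0,0,0,0,0,0,15],[0,0,0,0,0,0,15]]' 40| grep -E 'tcp|force|op';  python3 - <<'E'
from h import *
D=tool(-Z,V); lever()
rows(*[(HG+.075*(-np.sin(a)*U+np.cos(a)*Z)-.019*Z,D) for a in np.radians((75,65,55,45,35,25,15,5,-3,-8))])
E
```

```text
tcp_pos: [0.5597, 0.0984, 0.12]
force: [0.3, -0.2, 1.0]
opening: 0.535
gripper_force: 0.0
tcp_pos: [0.5609, 0.0989, 0.1213]
force: [0.4, 4.4, 5.9]
opening: 0.273
gripper_force: 41.7
scene 62 [55.6 63.1 73.7]
top 0 
t 13.32 tcp [0.561  0.099  0.1213] q [-0.06  0.01 -0.2   1.36  0.01  0.18] F [1.6 4.7 7.6] op 0.277
[ 0.4  0.3 -0.4] [ 0.7 -1.1  2.3]
[ 0.4  0.3 -0.4] [ -3.8  -0.9 -10. ]
[ 0.4  0.3 -0.4] [-10.4  -0.8 -21.3]
[ 0.4  0.3 -0.4] [-18.8  -0.7 -31.2]
[ 0.4  0.3 -0.4] [-28.9  -0.5 -39.6]
[ 0.4  0.3 -0.4] [-40.2  -0.4 -46.1]
[ 0.4  0.3 -0.4] [-52.5  -0.3 -50.5]
[ 0.4  0.3 -0.4] [-65.4  -0.2 -52.7]
[ 0.4  0.3 -0.4] [-75.9  -0.1 -52.8]
[ 0.4  0.3 -0.4] [-82.4  -0.  -52.2]
```

```bash
python3 -m crank '[[0,0,0,-2,0,-6,15],[0,0,0,-4.5,0,-12,15],[0,0,0,-7.5,0,-18,15],[0,0,0,-11,0,-23.5,15],[0,0,0,-15,0,-29,15],[0,0,0,-19.5,0,-33.5,15],[0,0,0,-24.5,0,-38,15],[0,0,0,-29.5,0,-42,15],[0,0,0,-35,0.5,-45.5,15],[0,0,0,-41,0.5,-48.5,15]]' | grep -E 'tcp|force|op'; python3 -c "
from h import *
lever()"; python3 -m crank '[[0,0,0,-6,0,-2.5,15],[0,0,0,-12.5,0,-4.5,15],[0,0,0,-19,0,-5.8,15],[0,0,0,-25,0,-6.7,15],[0,0,0,-31,0,-7,15],[0,0,0,-36,0,-6.9,15],[0,0,0,-42,0,-6.3,15],[0,0,0,-44,0,-6,15],[0,0,0,-44,0,-6,15]]'| grep -E 'tcp|force|op';python3 -c "
from h import *
lever()"
```

```text
tcp_pos: [0.5976, 0.0902, 0.1676]
force: [-8.2, 6.1, 1.9]
opening: 0.279
gripper_force: 42.3
scene 58 [11.6 18.4 29.4]
top 0 
tcp_pos: [0.6423, 0.0796, 0.1754]
force: [-3.2, 6.8, 7.3]
opening: 0.275
gripper_force: 43.1
scene 26 [-15.9  -7.4   1.8]
top 6 [-1.   2.5  3.4]
```

```bash
python3 -m crank '[[0,0,0,-2,0,0,15],[0,0,0,-4,0,0,15],[0,0,0,-6,0,0.5,15],[0,0,0,-8,0,1,15],[0,0,0,-8,0,1,15]]'| grep -E 'tcp|force|op';python3 -c "
from h import *
lever()"
```

```text
tcp_pos: [0.6499, 0.0778, 0.1742]
force: [-3.0, 5.7, 7.2]
opening: 0.276
gripper_force: 43.2
scene 24 [-19.7  -9.2  -2.2]
top 14 [-6.6 -1.7 -0.6]
```

```bash
python3 -m crank '[[0,0,0,-2,0,0,15],[0,0,0,-4,0,0.5,15],[0,0,0,-6,0,1,15],[0,0,0,-6,0,1,15]]'| grep -E 'tcp|force|op';python3 -c "
from h import *
lever()"
```

```text
tcp_pos: [0.6555, 0.0765, 0.1728]
force: [-2.8, 5.1, 5.1]
opening: 0.276
gripper_force: 43.1
scene 20 [-23.  -14.8  -6.8]
top 23 [-8.6 -6.3 -3.2]
```

```bash
python3 -m crank '[[0,0,0,-2,0,0,15],[0,0,0,-4,0,0.5,15],[0,0,0,-4,0,0.5,15]]'| grep -E 'tcp|force|op';python3 -c "
from h import *
lever()"
```

```text
tcp_pos: [0.6588, 0.0757, 0.1719]
force: [-4.1, 6.6, 3.5]
opening: 0.276
gripper_force: 42.9
scene 20 [-23.8 -15.2  -8.1]
top 22 [-12.2  -8.6  -5.7]
```

```bash
python3 -m crank '[[0,0,0,0,0,0,40],[0,0,0,0,0,0,46],[0,0,0,0,0,0,46],[0,0,0,0,0,0,46]]'| grep -E 'tcp|force|op';python3 -c "
from h import *
lever()"; python3 -m crank '[[0,0,0,0,0,-60,46],[0,0,0,0,0,-110,46],[0,0,0,0,0,-110,46]]'| grep -E '^t|tcp|force|op';python3 - <<'E'
from h import *
lever()
# clamp measurement from both fixed cameras
np.set_printoptions(precision=4,suppress=True)
F=pickle.load(open('f0.pkl','rb')); t=F['top']; s=F['scene']
T=ctrl.grab_frame('top')
for n,f,b in(('t0',t,(320,200,370,255)),('t1',T,(320,200,370,255)),('s0',s,(200,135,250,190))):
    p=cloud(f,rng(f,100,125,120,30,b)); p=p[p[:,2]>.085]
    a=line2(p[:,:2]); d=np.array([np.cos(np.radians(a)),np.sin(np.radians(a))]); e=np.array([-d[1],d[0]])
    print(n,'blue ang',a,'ctr',(p[:,:2].max(0)+p[:,:2].min(0))/2,'along',np.percentile(p[:,:2]@d,[1,99]),'across',np.median(p[:,:2]@e))
    g=cloud(f,rng(f,45,85,120,30,b)); g=g[g[:,2]>.09]
    for lo in(.09,.12,.14):
        m=(g[:,2]>lo)&(g[:,2]<lo+.03); q=g[m]
        print('  green z>',lo,m.sum(),'along',np.percentile(q[:,:2]@d,[2,50,98]),'across',np.percentile(q[:,:2]@e,[2,50,98]),'zmax',q[:,2].max())
rows()
E
```

```text
tcp_pos: [0.6596, 0.0744, 0.1709]
force: [0.4, -0.5, -0.3]
opening: 0.54
gripper_force: 0.0
scene 11 [-19.8 -11.4  -8.4]
top 19 [-10.2  -8.3  -5.8]
t: 18.68
tcp_pos: [0.661, 0.0737, 0.2863]
force: [0.2, -0.3, -0.3]
opening: 0.537
gripper_force: 0.0
scene 22 [-24.  -16.9  -9. ]
top 25 [-11.2  -8.2  -5.7]
t0 blue ang 161.07794212194273 ctr [ 0.4464 -0.3376] along [-0.5788 -0.4838] across 0.17503663413266424
  green z> 0.09 3 along [-0.5318 -0.5269 -0.5229] across [0.1651 0.1853 0.1884] zmax 0.11920797955863804
  green z> 0.12 68 along [-0.5403 -0.5313 -0.5212] across [0.1569 0.1887 0.1966] zmax 0.14983942213242218
  green z> 0.14 56 along [-0.5431 -0.5318 -0.5215] across [0.1511 0.1917 0.1996] zmax 0.15686850155399323
t1 blue ang 160.92804705271902 ctr [ 0.4453 -0.3366] along [-0.5775 -0.484 ] across 0.17303464029536442
  green z> 0.09 5 along [-0.54   -0.5306 -0.5236] across [0.1616 0.1632 0.1837] zmax 0.11748752629884862
  green z> 0.12 66 along [-0.5412 -0.5314 -0.5214] across [0.1551 0.1865 0.1948] zmax 0.14965935521768414
  green z> 0.14 57 along [-0.5435 -0.5321 -0.5215] across [0.1497 0.1909 0.1973] zmax 0.15888169919337147
s0 blue ang -19.211911730862308 ctr [ 0.4484 -0.3348] along [0.4906 0.577 ] across -0.16903037582863956
  green z> 0.09 36 along [0.523  0.5335 0.5416] across [-0.1879 -0.1611 -0.1566] zmax 0.11899416856833911
  green z> 0.12 56 along [0.5247 0.5346 0.542 ] across [-0.1958 -0.1849 -0.1472] zmax 0.149954960529744
  green z> 0.14 33 along [0.5245 0.5326 0.5422] across [-0.1958 -0.1859 -0.1456] zmax 0.15534746236187147
t 18.82 tcp [0.6592 0.0739 0.28  ] q [-0.09  0.33  0.44  1.68  0.01  0.15] F [ 0.1 -0.5 -1.2] op 0.535
```

The lever now stays up by itself after release. Next is the clamp.

```bash
cat >> h.py <<'E'
CL=np.array([.4472,-.337,.108]); BE=np.array([.3256,.9455,0]); BD=np.array([.9455,-.3256,0])
E
python3 - <<'E'
from h import *
D=tool(-Z,BE); rows((CL+.16*Z,D))
E
```

```text
t 18.82 tcp [0.6592 0.0739 0.28  ] q [-0.09  0.33  0.44  1.68  0.01  0.15] F [ 0.1 -0.5 -1.2] op 0.535
[ 0.3 -0.   5.4] [ 109.7 -449.2    9.5]
```

```bash
python3 -m crank '[[0,0,2,15,-60,-5,80],[0.3,0,5.4,30,-120,-5,80],[0.3,0,5.4,45,-180,-5,80],[0.3,0,5.4,60,-240,-5,80],[0.3,0,5.4,75,-300,-5,80],[0.3,0,5.4,90,-360,0,80],[0.3,0,5.4,105,-420,5,80],[0.3,0,5.4,110,-449,9,80],[0.3,0,5.4,110,-449,9,80],[0.3,0,5.4,110,-449,9,80]]'| grep -E '^t|tcp|force|op';python3 - <<'E'
from h import *
np.set_printoptions(precision=4,suppress=True)
f=ctrl.grab_frame('wrist'); s=ctrl.get_state()
T=np.eye(4);T[:3,:3]=R.from_rotvec(s['orientation']).as_matrix();T[:3,3]=s['tcp_pos'];T=T@f['tool_from_camera']
for n,m,zl in(('green',rng(f,45,85,120,30),.12),('greenpiv',rng(f,45,85,120,30),.145),('blue',rng(f,100,125,120,30),.09)):
    p=cloud(f,m,T); p=p[(p[:,2]>zl)&(p[:,2]<.17)&(np.hypot(*(p-CL)[:,:2].T)<.08)]; q=p-CL
    print(n,len(p),'along',np.percentile(q@BD,[2,50,98]),'across',np.percentile(q@BE,[2,50,98]),'z',np.percentile(p[:,2],[2,50,98]),line2(p[:,:2]))
rows((CL+.009*Z,tool(-Z,BE)))
cv2.imwrite('pics/g.png',f['color'][:,:,::-1])
E
```

```text
t: 20.08
tcp_pos: [0.447, -0.3359, 0.2683]
force: [0.1, -0.3, 0.4]
opening: 0.938
gripper_force: 0.0
green 449 along [-0.0106 -0.0004  0.0088] across [-0.0252  0.0101  0.023 ] z [0.1213 0.142  0.1547] -105.40599401512112
greenpiv 197 along [-0.0105 -0.001   0.0088] across [-0.0255  0.0178  0.0231] z [0.1455 0.1532 0.1549] -105.59680731228757
blue 151 along [-0.048  -0.0333  0.041 ] across [-0.0042 -0.0009  0.0015] z [0.0999 0.1011 0.1022] -19.201666793703676
t 20.12 tcp [ 0.4474 -0.3357  0.2687] q [-0.88 -0.01  0.05  1.63  0.   -0.55] F [ 0.1 -0.2  0.5] op 0.937
[ 0.1 -0.   0.1] [ -0.3  -1.5 151.7]
```

View pics/g.png

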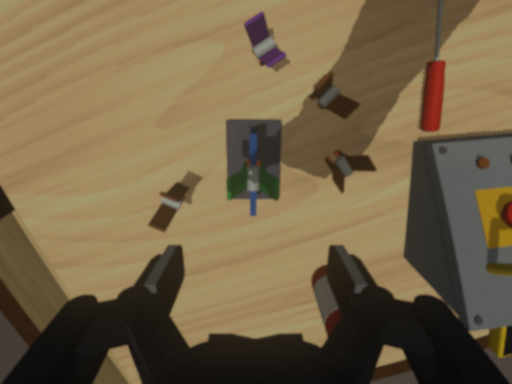

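The clamp at (253,180) is centred between the open fingers at (168,270) and (345,265), and the look-alikes are clear of the descent.

```bash
python3 -m crank '[[0,0,0,0,-2,50,80],[0,0,0,0,-2,100,80],[0,0,0,0,-2,130,80],[0,0,0,0,-2,152,80],[0,0,0,0,-2,152,80],[0,0,0,0,-2,152,80]]'| grep -E '^t|tcp|force|op'; python3 -m crank '[[0,0,0,0,0,0,10],[0,0,0,0,0,0,10],[0,0,0,0,0,0,10],[0,0,0,0,0,0,10],[0,0,0,0,0,0,10],[0,0,0,0,0,0,10]]' 45| grep -E '^t|tcp|force|op'
```

```text
t: 20.88
tcp_pos: [0.4473, -0.3384, 0.1184]
force: [1.2, 0.8, -0.0]
opening: 0.938
gripper_force: 0.0
t: 21.62
tcp_pos: [0.4484, -0.3412, 0.1218]
force: [-0.6, -1.0, 20.0]
opening: 0.266
gripper_force: 44.4
```

```bash
python3 -m crank '[[0,0,0,0,0,-15,10],[0,0,0,0,0,-35,10],[0,0,0,0,0,-60,10],[0,0,0,0,0,-90,10],[0,0,0,0,0,-115,10],[0,0,0,0,0,-115,10],[0,0,0,0,0,-115,10]]'| grep -E '^t|tcp|force|op'; python3 - <<'E'
from h import *
np.set_printoptions(precision=4,suppress=True)
f=ctrl.grab_frame('wrist'); s=ctrl.get_state(); sc=ctrl.grab_frame('scene'); pickle.dump((f,sc,s),open('held.pkl','wb'))
cv2.imwrite('pics/h.png',np.hstack([cv2.resize(f['color'][100:384,150:362,::-1],(400,536)),cv2.resize(sc['color'][100:200,190:265,::-1],(400,536))]))
F=pickle.load(open('f0.pkl','rb'))
t=ctrl.grab_frame('top')
for n,f,b in(('t0',F['top'],(98,205,140,262)),('t1',t,(98,205,140,262)),('s',sc,(335,245,380,300))):
    p=cloud(f,rng(f,20,34,150,60,b)); p=p[p[:,2]>.122]; a=np.radians(line2(p[:,:2])); a=(a+np.pi/2)%np.pi-np.pi/2; d=np.array([np.cos(a),np.sin(a)]); e=np.array([-d[1],d[0]])
    al=np.percentile(p[:,:2]@d,[1,99]); ac=np.percentile(p[:,:2]@e,[5,50,95]); print(n,len(p),np.degrees(a),'mid',al.mean()*d+ac[1]*e,al,ac,np.percentile(p[:,2],97))
E
```

```text
t: 22.5
tcp_pos: [0.4463, -0.3384, 0.2315]
force: [-0.9, 0.1, -1.4]
opening: 0.262
gripper_force: 45.4
t0 132 3.1420034427563808 mid [0.4323 0.3148] [0.4003 0.4976] [0.2882 0.2907 0.2955] 0.13502934779269746
t1 125 2.7800902972656374 mid [0.4327 0.3149] [0.3992 0.4957] [0.2912 0.2935 0.2982] 0.13522154328144353
s 134 3.6506905571120596 mid [0.4332 0.3182] [0.4025 0.5027] [0.2845 0.2899 0.2929] 0.13367116602393336
```

View pics/h.png

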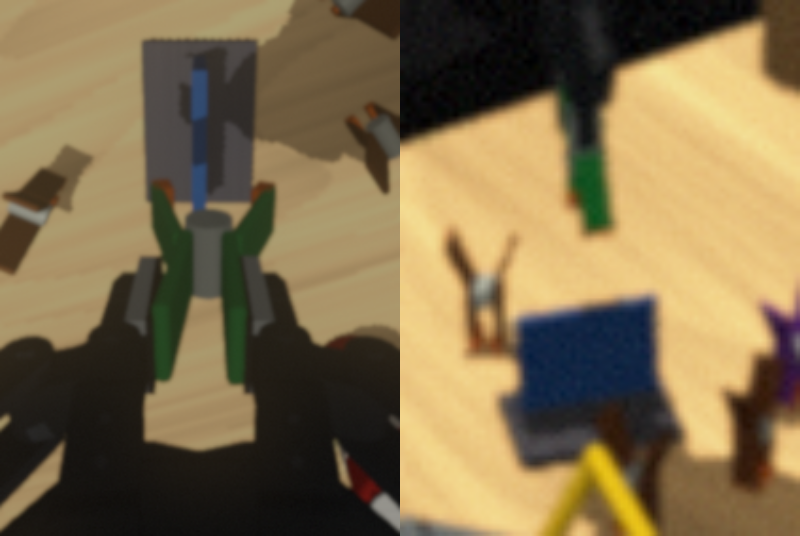

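The clamp is held open: the pin is at (208,245) and the spread jaws are at (165,190) and (262,190). It is clear of the blue board. I'll measure the pin relative to the tool, then carry it over to the yellow board.

```bash
python3 - <<'E'
from h import *
np.set_printoptions(precision=4,suppress=True)
f,sc,s=pickle.load(open('held.pkl','rb'))
Tc=f['tool_from_camera']; H=hsv(f).astype(int)
k=536/284
m=np.zeros(f['depth'].shape,bool); k2=400/212
m[int(100+225/k):int(100+285/k),int(150+192/k2):int(150+222/k2)]=1
p=cloud(f,m,Tc); p=p[(abs(p[:,2])<.06)]; print('pin tool xyz',len(p),np.percentile(p,[5,50,95],0))
g=cloud(f,rng(f,45,85,120,20),Tc); g=g[(abs(g[:,1])<.04)&(abs(g[:,2])<.08)]; print('green',len(g),np.percentile(g,[2,50,98],0))
o=cloud(f,rng(f,3,16,130,60),Tc); o=o[(abs(o[:,1])<.03)&(abs(o[:,0])<.03)&(abs(o[:,2])<.08)]; print('orange',len(o),np.percentile(o,[2,50,98],0))
E2=np.array([-np.sin(np.radians(3.1)),np.cos(np.radians(3.1)),0])
D=tool(-Z,E2); rows((np.array([.433,0,.25]),D),(np.array([.433,.315,.25]),D))
E
```

```text
pin tool xyz 508 [[-0.0041 -0.0024  0.0028]
 [ 0.006   0.0024  0.0056]
 [ 0.0151  0.0066  0.0072]]
green 1990 [[-0.0068 -0.0127 -0.0378]
 [ 0.0099 -0.0034 -0.0273]
 [ 0.0142  0.0247  0.0354]]
orange 122 [[ 0.0084 -0.0165  0.0381]
 [ 0.014   0.0205  0.0459]
 [ 0.0148  0.0283  0.0529]]
t 22.65 tcp [ 0.4461 -0.3382  0.231 ] q [-0.88 -0.02 -0.03  1.56  0.   -0.55] F [ 0.1  0.7 -1.4] op 0.264
[  0.1  -0.1 -22.1] [122.3 315.6 -18.4]
[  0.1  -0.1 -22.1] [224.6 613.5 -17.8]
```

```bash
python3 -m crank '[[0,0,-4,15,40,-18,10],[0,0,-8,33,90,-18,10],[0,0,-12,52,140,-18,10],[0,0,-16,70,190,-18,10],[0,0,-20,89,240,-18,10],[0,0,-22,107,290,-18,10],[0,0,-22,126,340,-18,10],[0,0,-22,144,390,-18,10],[0,0,-22,162,440,-18,10],[0,0,-22,181,490,-18,10],[0,0,-22,199,540,-18,10],[0,0,-22,214,580,-18,10],[0,0,-22,221,612,-18,10],[0,0,-22,221,612,-18,10],[0,0,-22,221,612,-18,10],[0,0,-22,221,612,-18,10]]'| grep -E '^t|tcp|force|op'; python3 - <<'E'
from h import *
np.set_printoptions(precision=4,suppress=True)
f=ctrl.grab_frame('wrist'); s=ctrl.get_state()
Tc=f['tool_from_camera'];T=np.eye(4);T[:3,:3]=R.from_rotvec(s['orientation']).as_matrix();T[:3,3]=s['tcp_pos'];T=T@Tc
p=cloud(f,rng(f,20,34,130,40),T); p=p[(p[:,2]>.124)&(p[:,2]<.14)&(np.hypot(p[:,0]-.433,p[:,1]-.315)<.08)]
print('yellow',len(p),line2(p[:,:2]),np.percentile(p,[2,50,98],0))
g=cloud(f,rng(f,45,85,120,20),Tc); g=g[(abs(g[:,1])<.04)&(abs(g[:,2])<.08)]
for a in(-.04,-.02,0,.02): q=g[(g[:,2]>a)&(g[:,2]<a+.02)]; print(a,len(q),np.percentile(q[:,1],[2,98]) if len(q) else '')
cv2.imwrite('pics/i.png',f['color'][:,:,::-1])
E2=np.array([-np.sin(np.radians(3.1)),np.cos(np.radians(3.1)),0]); rows((np.array([.437,.312,.150]),tool(-Z,E2)))
E
```

```text
t: 24.65
tcp_pos: [0.4364, 0.3112, 0.2504]
force: [0.3, -0.3, -1.3]
opening: 0.264
gripper_force: 45.5
yellow 639 3.81820002863013 [[0.3844 0.3109 0.1291]
 [0.4174 0.3163 0.1307]
 [0.4583 0.3215 0.1321]]
-0.04 1214 [-0.0111  0.011 ]
-0.02 390 [-0.0079  0.0111]
0 319 [-0.0113  0.0193]
0.02 273 [-0.0159  0.027 ]
t 24.7 tcp [0.4364 0.3112 0.2505] q [ 0.38 -0.09 -0.06  1.6   0.    0.32] F [ 0.2  0.3 -1.1] op 0.262
[ 0.   0.  -0.1] [ -0.5   0.7 100.5]
```

View pics/i.png

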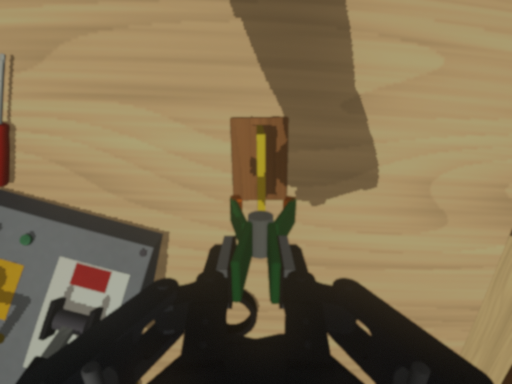

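The held clamp's jaws, at (237,205) and (293,205), straddle the line of the yellow edge at (262,150). It leans about 5° in the grip, which I'll take out with a small tool turn while descending.

```bash
python3 -m crank '[[4,0,0,0,2.5,0,10],[4,0,0,0,2.5,30,10],[4,0,0,0,2.5,60,10],[4,0,0,0,2.5,80,10],[4,0,0,0,2.5,90,10],[4,0,0,0,2.5,90,10]]'| grep -E '^t|tcp|force|op'; python3 -m crank '[[0,0,0,0,0,4,10],[0,0,0,0,0,7,10],[0,0,0,0,0,7,10]]'| grep -E '^t|tcp|force|op'
```

```text
t: 25.45
tcp_pos: [0.4362, 0.3143, 0.1604]
force: [-0.2, -0.3, -0.4]
opening: 0.267
gripper_force: 45.4
t: 25.82
tcp_pos: [0.4363, 0.314, 0.1535]
force: [0.1, 0.2, -1.4]
opening: 0.271
gripper_force: 45.4
```

```bash
python3 -m crank '[[0,0,0,0,0,2,10],[0,0,0,0,0,3,10],[0,0,0,0,0,3,10]]'| grep -E '^t|tcp|force|op';  python3 - <<'E'
from h import *
np.set_printoptions(precision=4,suppress=True)
f=ctrl.grab_frame('scene'); p=cloud(f,rng(f,45,85,120,20,(330,220,385,300))); p=p[(np.hypot(p[:,0]-.433,p[:,1]-.315)<.05)]
print(len(p),np.percentile(p,[1,50,99],0),ctrl.get_state()['force'])
E
```

```text
t: 26.2
tcp_pos: [0.4366, 0.3141, 0.1521]
force: [-3.8, -0.5, 10.0]
opening: 0.264
gripper_force: 46.1
135 [[0.4254 0.303  0.1056]
 [0.4375 0.3121 0.1512]
 [0.4465 0.3389 0.1904]] [-3.9871 -0.5101  9.8073]
```

Resting on the edge with 10 N, so the clamp is down. Release.

```bash
python3 -m crank '[[0,0,0,0,0,-1,35],[0,0,0,0,0,-1,45],[0,0,0,0,0,-1,60],[0,0,0,0,0,-1,80],[0,0,0,0,0,-1,80],[0,0,0,0,0,-1,80],[0,0,0,0,0,-1,80]]'| grep -E '^t|tcp|force|op'; python3 -m crank '[[-4,0,0,0,0,-30,80],[-4,0,0,0,0,-80,80],[-4,0,0,0,0,-130,80],[-4,0,0,0,0,-130,80]]'| grep -E '^t|tcp|force|op';  python3 - <<'E'
from h import *
np.set_printoptions(precision=4,suppress=True)
lever()
f=ctrl.grab_frame('scene'); w=ctrl.grab_frame('wrist'); s=ctrl.get_state()
T=np.eye(4);T[:3,:3]=R.from_rotvec(s['orientation']).as_matrix();T[:3,3]=s['tcp_pos'];T=T@w['tool_from_camera']
for n,fr,TT in(('scene',f,None),('wrist',w,T)):
    p=cloud(fr,rng(fr,45,85,120,20),TT); p=p[(np.hypot(p[:,0]-.433,p[:,1]-.315)<.06)]
    for a in(.09,.11,.13,.15,.17): q=p[(p[:,2]>a)&(p[:,2]<a+.02)]; print(n,a,len(q),np.percentile(q,[3,97],0).ravel() if len(q) else '')
cv2.imwrite('pics/j.png',np.hstack([cv2.resize(f['color'][220:320,310:410,::-1],(400,400)),cv2.resize(w['color'][60:260,160:360,::-1],(400,400))]))
E
```

```text
t: 27.12
tcp_pos: [0.4363, 0.3139, 0.1515]
force: [-0.1, -0.0, -0.1]
opening: 0.935
gripper_force: 0.0
t: 27.62
tcp_pos: [0.4372, 0.3237, 0.2856]
force: [-0.1, -0.1, -0.3]
opening: 0.936
gripper_force: 0.0
scene 24 [-24.1 -16.2  -9.1]
top 23 [-11.   -8.5  -6.4]
scene 0.09 0 
scene 0.11 16 [0.4281 0.3175 0.1128 0.4439 0.3302 0.1289]
scene 0.13 21 [0.4289 0.3184 0.1308 0.4447 0.3302 0.1493]
scene 0.15 39 [0.4283 0.301  0.1502 0.4456 0.3328 0.1696]
scene 0.17 37 [0.43   0.294  0.1711 0.4456 0.3312 0.1893]
wrist 0.09 0 
wrist 0.11 0 
wrist 0.13 1 [0.4216 0.3259 0.1457 0.4216 0.3259 0.1457]
wrist 0.15 84 [0.421  0.3038 0.1546 0.4335 0.3298 0.1695]
wrist 0.17 137 [0.4218 0.2924 0.1705 0.4415 0.338  0.19  ]
```

View pics/j.png

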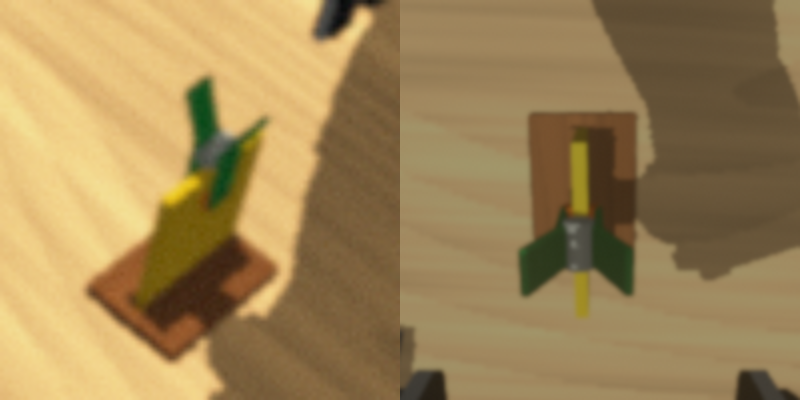

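```bash
python3 - <<'E'
from h import *
w=ctrl.grab_frame('wrist'); s=ctrl.get_state()
T=np.eye(4);T[:3,:3]=R.from_rotvec(s['orientation']).as_matrix();T[:3,3]=s['tcp_pos'];T=T@w['tool_from_camera']
p=cloud(w,rng(w,45,85,120,20),T); p=p[(np.hypot(p[:,0]-.433,p[:,1]-.315)<.06)&(p[:,2]>.12)]
print(np.percentile(p[:,2],[50,90,98,100]),p[p[:,1]>.316][:,2].max(),p[p[:,1]<.316][:,2].max())
y=cloud(w,rng(w,20,34,130,40),T); y=y[(y[:,2]>.12)&(np.hypot(y[:,0]-.433,y[:,1]-.315)<.08)]; print(np.percentile(y,[2,50,98],0), line2(y[:,:2]))
print(s['t'],s['force'],s['opening'])
E
```

```text
[0.18542584 0.19122994 0.19187417 0.19346013] 0.19346012794929912 0.19292055566250987
[[0.38357301 0.27537641 0.12376017]
 [0.41681663 0.31651903 0.13070207]
 [0.48040333 0.33152318 0.34489449]] 1.9441224490583624
27.875 [-1.0167506  -0.21317882  0.34416031] 0.9332835650064385
```

```bash
python3 -c "
from bench import ctrl
print(ctrl.hand_in())"
```

```text
the job is handed in; nothing more can be done
None
```

I handed the job in at about 28 s. The lever is up and staying up, and the green clamp is upright on the yellow board's top edge, with its pivot about 15 mm above the edge (limit 22 mm). The button was pressed to about 8 N and the lever dropped, but I had no direct reading of the button's travel. The first lift failed because the lever fell back on release, and the second held.

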